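# Hold a slide block over the blow-off nozzle

## Task

First open the compressed-air valve fully: turn its red lever the quarter turn to its open stop, in line with the pipe, and leave it open. Then pick up the aluminium slide block by its rib, carry it over the wall of the chip tray and hold it still above the slit nozzle in the tray: level, centred on the nozzle, its rib in line with the slit, and its underside about 15 mm above the nozzle's lip. The block must never touch the nozzle, tray or guard, the other things on the bench stay where they are, and you finish while still holding the block there in the gripper.

Things in the scene. Friction and masses are not known exactly. Their poses are not given: they have to be found in the camera images.
- lever (a joint): angle of the red valve lever, rad: 0 = closed stop (lever square across the pipe), 1.571 = open stop (lever along the pipe). It grows anticlockwise seen from above about a vertical axis. No spring: it stays where it is left; moving it takes about 2 N at the red grip.
- lever_hinge (a point): point on the vertical hinge axis of the valve lever, at the middle height of the lever (90 mm above the bench). Axes turn with the lever: its arm points along this frame's -y.
- lever_grip (a point): centre of the red plastic grip of the lever, 75 mm from the hinge axis along the lever's -y. The grip is 75 mm long (35 to 110 mm from the hinge), 16 mm wide and 20 mm high (80 to 100 mm above the bench); below it is free space apart from the pipe.
- valve: compressed-air ball valve fixed to the bench: grey base plate 150 x 70 x 8 mm, steel pipe of 21 mm diameter along its x axis (centre 45 mm up, 226 mm long with end fittings of up to 32 mm diameter), brass valve body 42 mm across in the middle. Origin on the bench under the lever's hinge; closed, the lever points along this frame's -y, open along its +x. Nothing but the lever is higher than 85 mm.
- block: aluminium slide block, inverted-T shape, 0.3 to 0.55 kg: base 100 (x) x 60 (y) x 20 mm high with a shallow groove, 12 mm wide and 7 mm deep, along the middle of its flat underside, and an upright rib on top, 70 mm long (x), 18 mm thick (y), 34 mm high. Total height 54 mm. Origin: centre of the underside, z up; rib and groove run along x. Lies on the mat at the start.
- mat: black rubber mat fixed to the bench, 170 x 130 x 4 mm, the block lies on it. Origin: centre of its underside.
- station: blow-off station fixed to the bench: open steel chip tray 250 (x) x 210 (y) mm, walls 4 mm thick and 80 mm high on three sides; the fourth side (-y) is a yellow guard 120 mm high. The nozzle stands in the middle. Origin: centre of the tray's underside, on the bench.
- nozzle_lip (a point): centre of the top of the upright slit air nozzle in the middle of the tray, 55 mm above the bench. The brass lip with the dark slit is 80 mm long along x and 8 mm wide (y); below it a blue body 90 x 20 mm and a dark foot 100 x 34 mm. Axes as the station: x along the slit, z up.
- oiler: bystander: green oil can, 72 mm across, 98 mm tall body with a thin steel spout leaning to its +x and reaching 153 mm high. Origin: centre of its underside. Leave it alone.
- tape: bystander: tan roll of tape lying flat, 90 mm across, 24 mm high. Origin: centre of its underside. Leave it alone.
- jar: bystander: amber jar with dark lid, 56 mm across, 75 mm tall. Origin: centre of its underside. Leave it alone.
- pencup: bystander: dark steel cup, 70 mm across, 95 mm tall. Origin: centre of its underside. Leave it alone.
- socket: bystander: small steel drive socket standing upright, 30 mm across, 34 mm tall. Origin: centre of its underside. Leave it alone.
Mind the look-alikes: they are no part of the job. What is meant by the block is not purple, and is the larger of those in its own colour.

How it is judged:
By the outcome, as a careful person would: the job done as asked, in the order asked, and still so for the second after the job is handed in, while the arm keeps its last pose, push and grip.
It also fails if it takes over 64 s, if anything falls off the work surface, if the arm or the gripper's body presses on something with over 40 N, if the wrist force passes 120 N, or if a joint passes its speed limit or range.

## Robot

A 7-joint arm with a two-finger parallel gripper is mounted at the origin on the work surface. World frame = base frame: x ahead of the robot, y to its left, z up, the work surface at z = 0. Lengths are in m, angles in rad, forces in N, time in s.
With the tool pointing down it reaches from about 0.4 to 0.875 m from the base axis. Payload 19.3 kg.
Tool frame: the origin (TCP) lies at the very end of the fingers, on their centre line; the grasp point (between the pads) lies 19 mm behind it; z points along the fingers, y is the line along which they close (so a half turn about z gives the same grasp; the last joint's range is limited). The gripper opens to 85 mm and grips with 20 to 120 N. Pads are 22 mm wide; open, the fingers measure 114 mm over their backs; the gripper's body (76 mm by 85 mm) begins 54 mm behind the grasp point. The pads swing forward as they close: fully open they stand 13 mm farther back than shut.
Start: joints at [-1.201, 0.521, -0.036, 1.599, 0.021, 1.021, -0.113], TCP at [0.266, 0.566, 0.231] pointing down, gripper open.
Joint ranges: [-2.91, 2.91], [-0.3, 2.13], [-1.5, 1.42], [0.17, 2.43], [-1.26, 4.41], [0.16, 1.93], [-2.52, 2.52]. Speed limits (rad/s): [1.89, 1.89, 2.39, 2.39, 3.01, 3.01, 3.01].

## Interface

Orientations are given as [roll, pitch, yaw] about the fixed x, y, z axes, in that order (R = Rz(yaw) Ry(pitch) Rx(roll)).
In Python, from workcell import monitor, optics, job_done gives the robot as it stands.
- The arm moves only by the shell command python3 -m handwheel 'ROWS' [FORCE]. ROWS is JSON, a list of rows, each an object of numbers: "dx", "dy", "dz": the shift along the tool's x, y, z in cm; "wx", "wy", "wz": the turn, a rotation vector about the tool's x, y, z in rad; "claw": the opening in per cent of the stroke, from 0 (shut) to 100 (fully open). A call has 1 to 8 rows; each row shifts and turns the commanded pose from where the row before left it, along the tool's axes as they then stand; what a row does not reach is not made up. A row lasts 1/8 s, in which the tool goes at most 62.5 mm and 10.7 degrees, less where a joint would pass 70% of its speed; a pose out of reach is approached as far as the arm can. A call with a gripper value outside its range is refused whole. The fingers move at their own pace and stop on an object; FORCE is the grip in N (left out, the last holds). Time passes only in rows, so rows that do not move let the fingers close. It gives the time, the measured TCP pose, the force, the opening and the grip force at its end, in the units of the state.
- monitor.observe(): the state, without advancing time (a new reading comes with each control period).
- optics.grab_frame(name): name is "side" or "top" or "wrist"; returns a dict with "frame" (384x512x3 uint8, blue, green, red), "fovy" (degrees; the focal length in pixels is half the picture's height over the tangent of half this angle, whatever the lens; pixels are square), "cx", "cy" (the principal point, pixels), "R" (3x3) and "t" (3): a world point X has camera coordinates R X + t. Camera axes: x right, y down, z forward; pixel columns grow to the right and rows downward; lengths in m; the calibration is good to about 2 mm. A picture is of the moment at which its call begins. There is no depth.
- job_done(): hands the job in; it is judged then, once.
Trained networks look in the newest picture that a camera, given by its name, has taken for a name from the list of things; names that differ only in an ending like _2 or _b are one class to them, and where a whole thing is asked for, a point or a joint stands for the part that bears it (a point fixed in the world has none). Each returns a list of dicts, best first, with "p" (0 to 1); they miss things now and then, are a little off and sometimes report something else, mostly with a low value. They report only what shows in the picture. A call takes as long as a camera call. They do not tell look-alikes from the thing itself.
- optics.masks_of(name, camera): "region" (384x512 bool, what is visible of it) and "rect" ([left, top, width, height] in pixels, round what is visible of it).
The state is a dict: "clock": time; "qpos": joint angles; "qd": joint speeds; "joint_efforts": joint torques, N m; "position": TCP position; "tool_rot": TCP orientation; "force": force on the tool from outside, world axes, zero at the start; "moment": the same for the moment, N m; "grip_width": finger opening in m; "finger_force": force on a finger pad.
Only numpy, scipy, OpenCV 4.12 (cv2) and the standard library are available. Lean on these libraries where they do the work, as an engineer would, in place of code of your own. Each camera call takes 0.05 s, during which the arm holds its last target. There are 200 camera calls.

## Working session

There is one attempt and no reset: what is moved stays moved. The work goes in short steps, Python scripts to look and compute and a shell command to move; the robot and the scene stay as the last step left them, time stands still between calls to the robot, and variables do not carry over. Pictures are saved under pics/ and viewed, at most 10 in all, crops included, and the job is handed in when it is done.

```bash
mkdir -p pics
cat > h.py <<'E'
import numpy as np, cv2
from workcell import monitor, optics, job_done
def ray(f,u,v):
    F=192/np.tan(np.radians(f["fovy"])/2)
    d=f["R"].T@np.array([(u-f["cx"])/F,(v-f["cy"])/F,1]); c=-f["R"].T@f["t"]; return c,d
def at(f,u,v,z):
    c,d=ray(f,u,v); return (c+d*(z-c[2])/d[2]).round(4)
def proj(f,X):
    F=192/np.tan(np.radians(f["fovy"])/2); p=f["R"]@np.array(X)+f["t"]; return p[:2]/p[2]*F+[f["cx"],f["cy"]]
E
python3 - <<'E'
from h import *
ims=[]
for n in ["top","side"]:
    f=optics.grab_frame(n); cv2.imwrite(f"pics/{n}0.png",cv2.resize(f["frame"],(800,600),interpolation=cv2.INTER_CUBIC))
    print(n,(-f["R"].T@f["t"]).round(3),f["R"].round(2).tolist())
    for o,z in [("lever_grip",.1),("valve",.045),("block",.03),("mat",.004),("station",.08),("oiler",.05),("tape",.02),("jar",.07),("pencup",.09),("socket",.03)]:
        for m in optics.masks_of(o,n)[:3]:
            ys,xs=np.nonzero(m["region"]); r=cv2.minAreaRect(np.c_[xs,ys].astype(np.float32))
            P=[at(f,*q,z)[:2].tolist() for q in cv2.boxPoints(r)]
            print(o,round(m["p"],2),m["rect"],at(f,xs.mean(),ys.mean(),z)[:2],P if n=="top" and o in("lever_grip","block","mat","station","valve") else "")
print(monitor.observe())
E
```

```text
top [ 0.289 -0.064  1.157] [[0.01, -1.0, -0.0], [-0.98, -0.01, -0.19], [0.19, 0.0, -0.98]]
lever_grip 0.73 [343.3, 203.0, 43.7, 15.4] [ 0.4428 -0.3479] [[0.4429, -0.2866], [0.4652, -0.2912], [0.4447, -0.4083], [0.4226, -0.4032]]
lever_grip 0.32 [242.9, 169.2, 30.1, 40.2] [ 0.499  -0.0692] [[0.5361, -0.0288], [0.554, -0.0806], [0.4615, -0.1105], [0.4442, -0.0594]]
valve 0.69 [320.4, 167.6, 68.4, 85.3] [ 0.4528 -0.3061] [[0.4658, -0.1813], [0.577, -0.3386], [0.4389, -0.4273], [0.3325, -0.2721]]
block 0.92 [114.9, 251.6, 38.1, 42.8] [0.2805 0.2622] [[0.2566, 0.3176], [0.3423, 0.259], [0.3054, 0.2061], [0.2208, 0.265]]
block 0.56 [243.1, 168.7, 30.3, 39.5] [ 0.5134 -0.0699] [[0.5518, -0.0228], [0.5733, -0.0833], [0.4753, -0.116], [0.4544, -0.0564]]
mat 0.83 [227.2, 155.5, 57.2, 64.3] [ 0.519  -0.0581] [[0.5941, 0.0167], [0.616, -0.1136], [0.4465, -0.1389], [0.4257, -0.012]]
station 0.88 [95.2, 130.0, 88.9, 108.2] [0.5108 0.2532] [[0.6324, 0.4053], [0.6713, 0.1677], [0.3999, 0.117], [0.3643, 0.3442]]
station 0.72 [341.4, 203.2, 49.2, 16.9] [ 0.4465 -0.3516] [[0.4458, -0.2882], [0.471, -0.
[... 1311 characters left out ...]
 array([-1.20119826,  0.52142864, -0.03632098,  1.59949467,  0.02120531,
        1.02108238, -0.11279417]), 'qd': array([-2.44622949e-04,  1.16872393e-04,  2.25163576e-03, -7.18311572e-04,
        4.95775389e-05, -1.76599438e-03, -9.80627836e-04]), 'joint_efforts': array([-1.92729945e-03, -9.26871514e+01,  1.97769664e+00, -3.70249915e+01,
        1.81428948e-02,  2.18649453e-03, -7.73242846e-06]), 'position': array([0.26610873, 0.56551575, 0.2312746 ]), 'tool_rot': array([-3.14156400e+00, -5.46560641e-06,  2.70177836e+00]), 'force': array([ 1.16682045, -0.28529431, -0.37191071]), 'moment': array([-0.01864131, -0.04612007,  0.01676241]), 'finger_force': 0.0, 'grip_width': 0.08535972550005652}
```

View pics/top0.png

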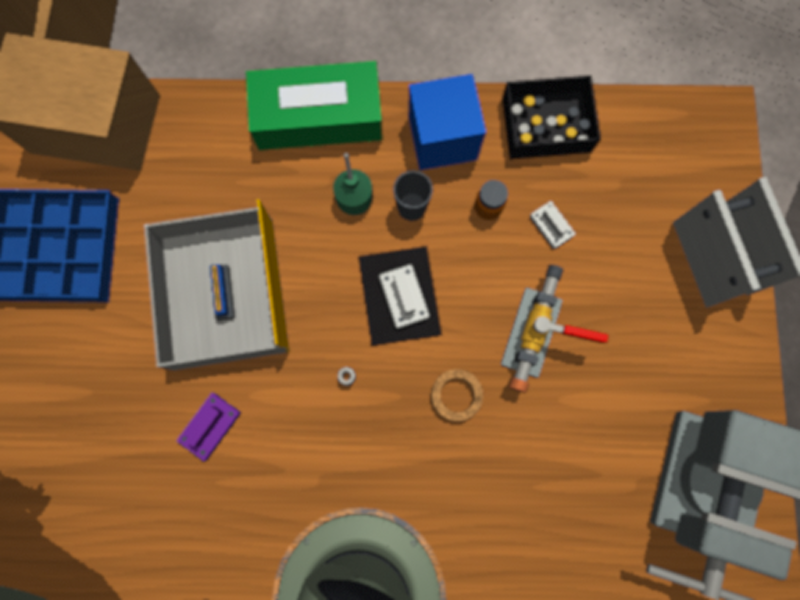

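View pics/side0.png

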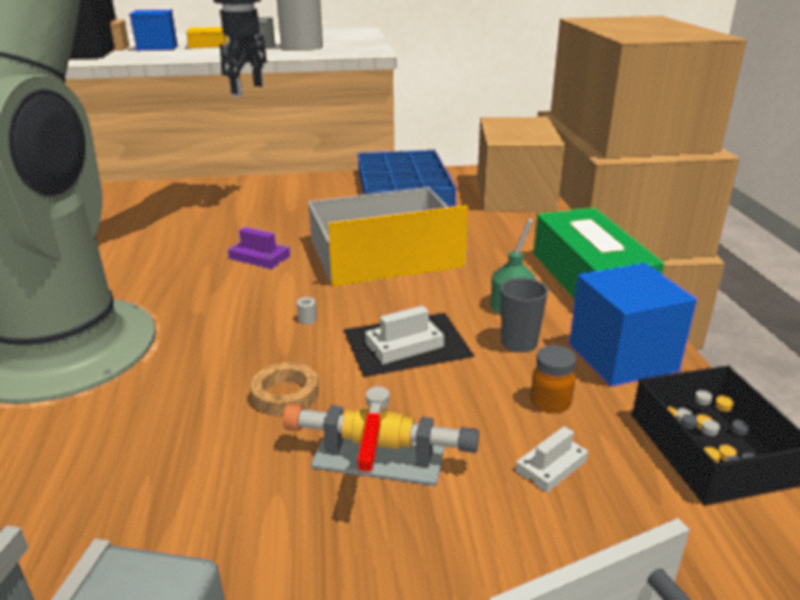

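The top view shows the valve with its lever at (540–607, 325–338), and the target block on the mat at (403,296). The purple block at (208,427) and the small one at (552,223) are decoys. The tray's nozzle is at (219,292), with the guard on the right (−y).

```bash
cat >> h.py <<'E'
def axis(f,mask,z):
    n,l,s,_=cv2.connectedComponentsWithStats(mask.astype(np.uint8)); k=1+np.argmax(s[1:,4]); ys,xs=np.nonzero(l==k)
    P=np.array([at(f,x,y,z)[:2] for x,y in zip(xs,ys)]); c=P.mean(0); w,V=np.linalg.eigh(np.cov((P-c).T)); d=V[:,1]
    e=(P-c)@d; return c.round(4),round(float(np.degrees(np.arctan2(d[1],d[0]))%180),1),(np.percentile(e,[1,99])).round(4),len(P)
E
python3 - <<'E'
from h import *
for n in ["top","side"]:
    f=optics.grab_frame(n); B,G,R=[f["frame"][...,i].astype(int) for i in range(3)]
    red=(R>120)&(G<50)&(B<60)
    print(n,"lever",axis(f,red,.095))
    if n=="top":
        yel=(R>110)&(G>90)&(B<70)
        yel2=yel.copy(); yel2[:,200:]=0; print("guard",axis(f,yel2,.12))
        yel2=yel.copy(); yel2[:,:300]=0; print("body",axis(f,yel2,.06))
        noz=np.zeros_like(red); noz[160:215,125:160]=(abs(R-B)>35)[160:215,125:160]; print("nozzle",axis(f,noz,.05))
        g=f["frame"]; blk=np.zeros_like(red); blk[160:220,235:285]=((R+G+B)>330)[160:220,235:285]; print("block",axis(f,blk,.024))
        for px in [(519,385),(554,270)]: print("pipe end",at(f,px[0]*.64,px[1]*.64,.055))
        for nm,px in dict(bl=(160,366),tl=(148,225),br_g=(284,350),tr_g=(259,202)).items(): print(nm,at(f,px[0]*.64,px[1]*.64,.12 if 'g' in nm else .08))
    cr=f["frame"][100:230,80:210] if n=="top" else f["frame"][190:310,150:310]
    cv2.imwrite(f"pics/c_{n}.png",cv2.resize(cr,None,fx=4,fy=4,interpolation=cv2.INTER_CUBIC))
E
```

```text
top lever (array([ 0.4387, -0.3714]), 78.4, array([-0.0334,  0.0338]), 140)
guard (array([0.3547, 0.2981]), 179.0, array([-0.5014,  0.3205]), 37017)
body (array([ 0.44  , -0.4125]), 163.3, array([-0.4889,  0.4372]), 42207)
nozzle (array([0.5159, 0.255 ]), 9.0, array([-0.0447,  0.0438]), 190)
block (array([ 0.5155, -0.0698]), 19.3, array([-0.0505,  0.0506]), 803)
pipe end [ 0.3554 -0.2674  0.055 ]
pipe end [ 0.5571 -0.3334  0.055 ]
bl [0.3779 0.3363 0.08  ]
tl [0.6227 0.3773 0.08  ]
br_g [0.4029 0.1231 0.12  ]
tr_g [0.6531 0.1769 0.12  ]
side lever (array([ 0.4379, -0.381 ]), 78.7, array([-0.0382,  0.0447]), 310)
```

```bash
python3 -m handwheel '[{"dz":-1,"dx":0},{"dx":5},{"dx":5}]'
```

```text
schema error: expected keys dx, dy, dz, wx, wy, wz, claw
```

```bash
python3 -m handwheel '[{"dx":-4.1,"dy":-4.3,"dz":-0.5,"wx":0,"wy":0,"wz":0,"claw":40},{"dx":-4.1,"dy":-4.3,"dz":-0.5,"wx":0,"wy":0,"wz":0,"claw":40},{"dx":-4.1,"dy":-4.3,"dz":-0.5,"wx":0,"wy":0,"wz":0,"claw":40},{"dx":-4.1,"dy":-4.3,"dz":-0.5,"wx":0,"wy":0,"wz":0,"claw":40},{"dx":-4.1,"dy":-4.3,"dz":0,"wx":0,"wy":0,"wz":0,"claw":40},{"dx":-4.1,"dy":-4.3,"dz":0,"wx":0,"wy":0,"wz":0,"claw":40},{"dx":-4.1,"dy":-4.3,"dz":0,"wx":0,"wy":0,"wz":0,"claw":40},{"dx":-4.1,"dy":-4.3,"dz":0,"wx":0,"wy":0,"wz":0,"claw":40}]'
```

```text
clock: 2.2
position: [0.4168, 0.1128, 0.2516]
tool_rot: [3.141, 0.001, 2.702]
force: [1.4, 0.4, -1.0]
grip_width: 0.0337
finger_force: 0.0
```

View pics/c_top.png

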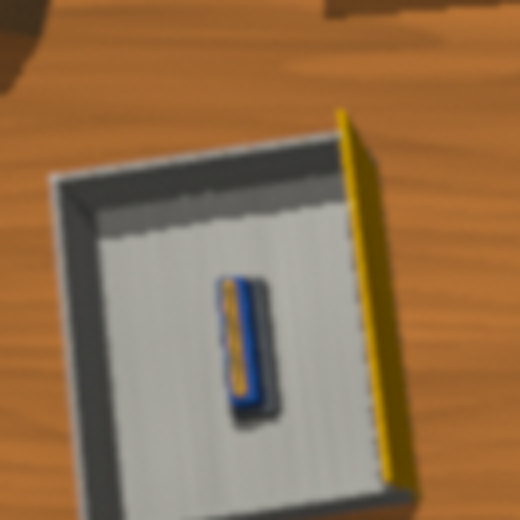

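The crop shows the brass lip from about (229,280) to (240,397), along the tray's x axis.

```bash
python3 -m handwheel '[{"dx":-2.8,"dy":-5.4,"dz":0,"wx":0,"wy":0,"wz":0,"claw":40},{"dx":-2.8,"dy":-5.4,"dz":0,"wx":0,"wy":0,"wz":0,"claw":40},{"dx":-2.8,"dy":-5.4,"dz":0,"wx":0,"wy":0,"wz":0,"claw":40},{"dx":-2.8,"dy":-5.4,"dz":0,"wx":0,"wy":0,"wz":0,"claw":40},{"dx":-2.8,"dy":-5.4,"dz":0,"wx":0,"wy":0,"wz":0,"claw":40},{"dx":-2.8,"dy":-5.4,"dz":0,"wx":0,"wy":0,"wz":0,"claw":40},{"dx":-2.8,"dy":-5.4,"dz":0,"wx":0,"wy":0,"wz":0,"claw":40},{"dx":-2.8,"dy":-5.4,"dz":0,"wx":0,"wy":0,"wz":0,"claw":40}]'
python3 -m handwheel '[{"dx":0,"dy":0,"dz":0,"wx":0,"wy":0,"wz":0.166,"claw":40},{"dx":0,"dy":0,"dz":0,"wx":0,"wy":0,"wz":0.166,"claw":40},{"dx":0,"dy":0,"dz":0,"wx":0,"wy":0,"wz":0.166,"claw":40},{"dx":0,"dy":0,"dz":0,"wx":0,"wy":0,"wz":0.166,"claw":40},{"dx":0,"dy":0,"dz":0,"wx":0,"wy":0,"wz":0.166,"claw":40},{"dx":0,"dy":0,"dz":0,"wx":0,"wy":0,"wz":0.166,"claw":40},{"dx":0,"dy":0,"dz":0,"wx":0,"wy":0,"wz":0.166,"claw":40},{"dx":0,"dy":0,"dz":0,"wx":0,"wy":0,"wz":0.166,"claw":40}]'
cat > see.py <<'E'
import sys
from h import *
f=optics.grab_frame("wrist"); g=f["frame"]; B,G,R=[g[...,i].astype(int) for i in range(3)]
cv2.imwrite(f"pics/{sys.argv[1]}.png",g)
s=monitor.observe(); print(s["position"].round(4),s["tool_rot"].round(3),s["qpos"].round(2),s["clock"])
red=(R>110)&(G<60)&(B<60)
if red.sum()>20: print("lever",axis(f,red,.1))
E
python3 see.py w1
```

```text
clock: 3.2
position: [0.4352, -0.3736, 0.2514]
tool_rot: [3.141, 0.0, 2.702]
force: [0.7, -0.2, 0.1]
grip_width: 0.0339
finger_force: 0.0
clock: 4.2
position: [0.4353, -0.3716, 0.2514]
tool_rot: [3.141, -0.0, 1.368]
force: [-0.3, 0.3, -1.4]
grip_width: 0.0341
finger_force: 0.0
[ 0.4353 -0.3715  0.2513] [-3.142 -0.     1.36 ] [ 0.09  0.52  0.75  1.75 -0.4   1.04  0.77] 4.25
lever (array([ 0.4352, -0.3705]), 78.0, array([-0.0356,  0.0367]), 261)
```

View pics/w1.png

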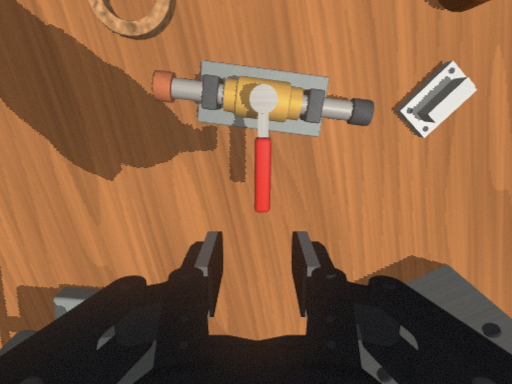

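The lever sits straight under the fingers at (262,175). I'll lower, straddle it, and sweep the arc.

```bash
python3 -m handwheel '[{"dx":0,"dy":0,"dz":5,"wx":0,"wy":0,"wz":0,"claw":40},{"dx":0,"dy":0,"dz":5,"wx":0,"wy":0,"wz":0,"claw":40},{"dx":0,"dy":0,"dz":3.5,"wx":0,"wy":0,"wz":0,"claw":40},{"dx":0,"dy":0,"dz":2,"wx":0,"wy":0,"wz":0,"claw":40},{"dx":0,"dy":0,"dz":1.8,"wx":0,"wy":0,"wz":0,"claw":40},{"dx":0,"dy":0,"dz":0,"wx":0,"wy":0,"wz":0,"claw":30}]'
python3 -m handwheel '[{"dx":0.1,"dy":1.3,"dz":0,"wx":0,"wy":0,"wz":-0.1745,"claw":30},{"dx":0.1,"dy":1.3,"dz":0,"wx":0,"wy":0,"wz":-0.1745,"claw":30},{"dx":0.1,"dy":1.3,"dz":0,"wx":0,"wy":0,"wz":-0.1745,"claw":30},{"dx":0.1,"dy":1.3,"dz":0,"wx":0,"wy":0,"wz":-0.1745,"claw":30},{"dx":0.1,"dy":1.3,"dz":0,"wx":0,"wy":0,"wz":-0.1745,"claw":30},{"dx":0.1,"dy":1.3,"dz":0,"wx":0,"wy":0,"wz":-0.1745,"claw":30},{"dx":0.1,"dy":1.3,"dz":0,"wx":0,"wy":0,"wz":-0.1745,"claw":30},{"dx":0,"dy":0,"dz":0,"wx":0,"wy":0,"wz":0,"claw":30}]'
python3 see.py w2
```

```text
clock: 5.0
position: [0.4352, -0.3716, 0.0779]
tool_rot: [-3.141, -0.0, 1.374]
force: [0.7, -0.2, -0.3]
grip_width: 0.0254
finger_force: 0.0
clock: 6.0
position: [0.5149, -0.338, 0.0795]
tool_rot: [3.141, 0.002, 2.596]
force: [0.6, 0.8, -0.6]
grip_width: 0.0254
finger_force: 0.0
[ 0.5143 -0.3384  0.0793] [3.142e+00 1.000e-03 2.592e+00] [ 0.31  0.72  0.26  1.75 -0.26  0.71  1.73] 6.05
lever (array([ 0.5068, -0.3366]), 145.1, array([-0.0438,  0.028 ]), 3757)
```

```bash
python3 -m handwheel '[{"dx":0.1,"dy":1.3,"dz":0,"wx":0,"wy":0,"wz":-0.1745,"claw":30},{"dx":0,"dy":0.7,"dz":0,"wx":0,"wy":0,"wz":-0.06,"claw":30},{"dx":0,"dy":0,"dz":0,"wx":0,"wy":0,"wz":0,"claw":30}]'
python3 see.py w3
python3 -m handwheel '[{"dx":0,"dy":0.5,"dz":0,"wx":0,"wy":0,"wz":0,"claw":30},{"dx":0,"dy":0,"dz":0,"wx":0,"wy":0,"wz":0,"claw":30}]'
```

```text
clock: 6.42
position: [0.5225, -0.3198, 0.0785]
tool_rot: [3.141, 0.0, 2.826]
force: [-0.2, 0.2, 0.6]
grip_width: 0.0259
finger_force: 0.0
[ 0.5223 -0.32    0.0784] [ 3.142 -0.     2.826] [ 0.32  0.71  0.2   1.76 -0.2   0.7   1.88] 6.475
lever (array([ 0.5149, -0.3214]), 161.2, array([-0.0421,  0.0282]), 3782)
clock: 6.72
position: [0.5228, -0.3184, 0.0784]
tool_rot: [-3.138, 0.001, 2.825]
force: [-4.3, -17.4, -3.1]
grip_width: 0.0261
finger_force: 8.7
```

The stop is felt (17 N). I'll back off, lift and check.

```bash
python3 -m handwheel '[{"dx":0,"dy":-0.7,"dz":0,"wx":0,"wy":0,"wz":0,"claw":40},{"dx":0,"dy":0,"dz":0,"wx":0,"wy":0,"wz":0,"claw":40},{"dx":0,"dy":0,"dz":-4,"wx":0,"wy":0,"wz":0,"claw":40},{"dx":0,"dy":0,"dz":-5,"wx":0,"wy":0,"wz":0,"claw":40},{"dx":0,"dy":0,"dz":-5,"wx":0,"wy":0,"wz":0,"claw":100},{"dx":0,"dy":0,"dz":-3,"wx":0,"wy":0,"wz":0,"claw":100},{"dx":0,"dy":0,"dz":0,"wx":0,"wy":0,"wz":0,"claw":100}]'
python3 see.py w4
```

```text
clock: 7.6
position: [0.5228, -0.3218, 0.2506]
tool_rot: [3.142, 0.004, 2.829]
force: [0.1, 0.3, -0.1]
grip_width: 0.0854
finger_force: 0.0
[ 0.5222 -0.3214  0.2489] [3.141e+00 1.000e-03 2.830e+00] [ 0.28  0.5   0.26  1.63 -0.14  1.04  1.84] 7.65
lever (array([ 0.5207, -0.3227]), 160.9, array([-0.0377,  0.0339]), 391)
```

View pics/w4.png

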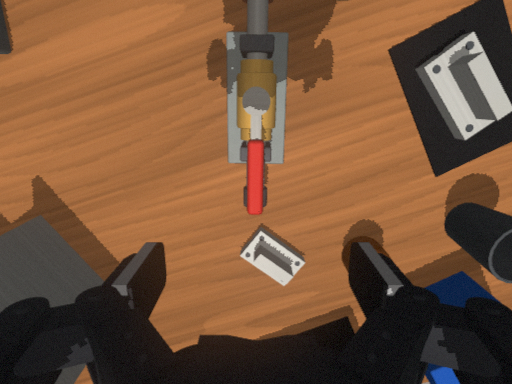

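The lever lies along the pipe: red grip at (255,178), pipe at col ~258. Next, the block.

```bash
python3 -m handwheel '[{"dx":2.1,"dy":5.9,"dz":0,"wx":0,"wy":0,"wz":0,"claw":100},{"dx":2.1,"dy":5.9,"dz":0,"wx":0,"wy":0,"wz":0,"claw":100},{"dx":2.1,"dy":5.9,"dz":0,"wx":0,"wy":0,"wz":0,"claw":100},{"dx":2.1,"dy":5.9,"dz":0,"wx":0,"wy":0,"wz":0,"claw":100},{"dx":0,"dy":0,"dz":0,"wx":0,"wy":0,"wz":-0.163,"claw":100},{"dx":0,"dy":0,"dz":0,"wx":0,"wy":0,"wz":-0.163,"claw":100},{"dx":0,"dy":0,"dz":0,"wx":0,"wy":0,"wz":-0.163,"claw":100},{"dx":0,"dy":0,"dz":0,"wx":0,"wy":0,"wz":-0.163,"claw":100}]'
python3 -m handwheel '[{"dx":0,"dy":0,"dz":0,"wx":0,"wy":0,"wz":0,"claw":100}]'
python3 see.py w5
python3 - <<'E'
from h import *
f=optics.grab_frame("wrist"); 
for m in optics.masks_of("block","wrist"): print(m["p"],m["rect"],axis(f,m["region"],.024),axis(f,m["region"],.014))
g=cv2.cvtColor(f["frame"],cv2.COLOR_BGR2GRAY); cv2.imwrite("pics/w5.png",f["frame"])
E
```

```text
clock: 8.65
position: [0.5138, -0.0715, 0.2471]
tool_rot: [3.141, -0.002, -2.796]
force: [0.6, -0.8, -0.4]
grip_width: 0.0854
finger_force: 0.0
clock: 8.78
position: [0.5138, -0.0718, 0.2473]
tool_rot: [3.141, -0.002, -2.803]
force: [-0.5, 0.2, 0.3]
grip_width: 0.0852
finger_force: 0.0
[ 0.514  -0.0718  0.2475] [ 3.141e+00 -1.000e-03 -2.805e+00] [-0.03  0.34  0.07  1.86 -0.03  0.95  1.96] 8.825
lever (array([ 0.4983, -0.3096]), 176.6, array([-0.0176,  0.0109]), 197)
0.81 [234.2, 120.8, 52.3, 85.2] (array([ 0.5133, -0.0705]), 20.0, array([-0.0517,  0.0481]), 4263) (array([ 0.5151, -0.0699]), 20.0, array([-0.0531,  0.0494]), 4263)
0.66 [2.6, 164.0, 49.9, 65.6] (array([ 0.6489, -0.331 ]), 11.0, array([-0.0386,  0.0423]), 2526) (array([ 0.6544, -0.3374]), 11.0, array([-0.0396,  0.0434]), 2526)
```

View pics/w5.png

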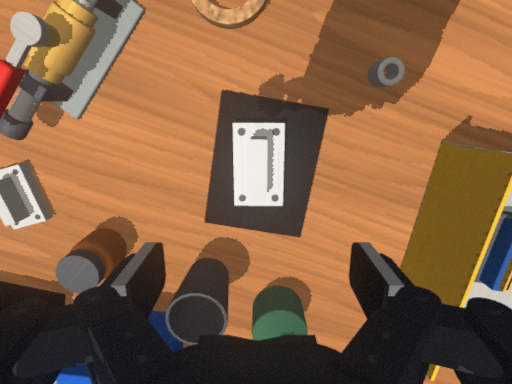

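The block at (259,164) is centred under the gripper and aligned to within 1°. Descend and grasp.

```bash
python3 -m handwheel '[{"dx":0,"dy":0.14,"dz":5,"wx":0,"wy":0,"wz":-0.012,"claw":100},{"dx":0,"dy":0,"dz":5,"wx":0,"wy":0,"wz":0,"claw":100},{"dx":0,"dy":0,"dz":5,"wx":0,"wy":0,"wz":0,"claw":100},{"dx":0,"dy":0,"dz":4,"wx":0,"wy":0,"wz":0,"claw":100},{"dx":0,"dy":0,"dz":2,"wx":0,"wy":0,"wz":0,"claw":100},{"dx":0,"dy":0,"dz":0.7,"wx":0,"wy":0,"wz":0,"claw":100},{"dx":0,"dy":0,"dz":0,"wx":0,"wy":0,"wz":0,"claw":100}]'
```

```text
clock: 9.8
position: [0.5139, -0.0706, 0.0314]
tool_rot: [-3.142, -0.0, -2.79]
force: [0.2, -0.6, 0.2]
grip_width: 0.0853
finger_force: 0.0
```

```bash
python3 -m handwheel '[{"dx":0,"dy":0,"dz":0.1,"wx":0,"wy":0,"wz":0,"claw":0},{"dx":0,"dy":0,"dz":0,"wx":0,"wy":0,"wz":0,"claw":0},{"dx":0,"dy":0,"dz":0,"wx":0,"wy":0,"wz":0,"claw":0},{"dx":0,"dy":0,"dz":0,"wx":0,"wy":0,"wz":0,"claw":0},{"dx":0,"dy":0,"dz":0,"wx":0,"wy":0,"wz":0,"claw":0},{"dx":0,"dy":0,"dz":0,"wx":0,"wy":0,"wz":0,"claw":0}]' 90
```

```text
clock: 10.55
position: [0.5141, -0.0706, 0.0307]
tool_rot: [-3.141, 0.0, -2.79]
force: [-2.5, 1.2, 9.7]
grip_width: 0.0162
finger_force: 88.5
```

```bash
python3 -m handwheel '[{"dx":0,"dy":0,"dz":-1,"wx":0,"wy":0,"wz":0,"claw":0},{"dx":0,"dy":0,"dz":-2,"wx":0,"wy":0,"wz":0,"claw":0},{"dx":0,"dy":0,"dz":-4,"wx":0,"wy":0,"wz":0,"claw":0},{"dx":0,"dy":0,"dz":-5,"wx":0,"wy":0,"wz":0,"claw":0},{"dx":0,"dy":0,"dz":-5,"wx":0,"wy":0,"wz":0,"claw":0},{"dx":0,"dy":0,"dz":-4,"wx":0,"wy":0,"wz":0,"claw":0},{"dx":0,"dy":0,"dz":0,"wx":0,"wy":0,"wz":0,"claw":0}]'
python3 - <<'E'
from h import *
f=optics.grab_frame("wrist"); cv2.imwrite("pics/w6.png",f["frame"])
s=optics.grab_frame("side"); cv2.imwrite("pics/s6.png",cv2.resize(s["frame"][100:260,180:340],None,fx=3,fy=3,interpolation=cv2.INTER_CUBIC))
im=np.hstack([cv2.imread("pics/w6.png")[:384,150:400],cv2.resize(cv2.imread("pics/s6.png"),(384,384))]); cv2.imwrite("pics/v6.png",im)
t=optics.grab_frame("top")
cs=np.array([[138.6,184.5]]); print("lip top cam",at(t,138.6,184.5,.055),"ends",at(t,80+229/4,100+280/4,.055),at(t,80+240/4,100+397/4,.055))
E
```

```text
clock: 11.42
position: [0.5149, -0.0707, 0.2433]
tool_rot: [-3.14, 0.005, -2.79]
force: [0.3, -1.1, -3.9]
grip_width: 0.0166
finger_force: 88.4
lip top cam [0.5169 0.2578 0.055 ] ends [0.5575 0.2642 0.055 ] [0.476  0.2513 0.055 ]
```

View pics/v6.png

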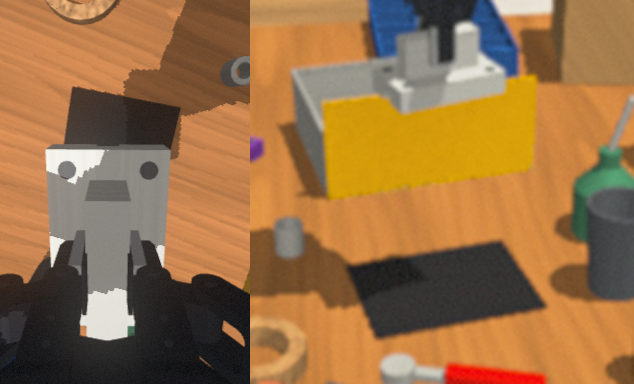

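The block hangs level in the gripper with the mat empty below. I'll move to a spot beyond the nozzle, over the guard, so the wrist camera sees the nozzle past the block.

```bash
python3 -m handwheel '[{"dx":-3.1,"dy":4.1,"dz":-0.2,"wx":0,"wy":0,"wz":0,"claw":0},{"dx":-3.1,"dy":4.1,"dz":-0.2,"wx":0,"wy":0,"wz":0,"claw":0},{"dx":-3.1,"dy":4.1,"dz":0,"wx":0,"wy":0,"wz":0,"claw":0},{"dx":-3.1,"dy":4.1,"dz":0,"wx":0,"wy":0,"wz":0,"claw":0},{"dx":-3.1,"dy":4.1,"dz":0,"wx":0,"wy":0,"wz":0,"claw":0},{"dx":-3.1,"dy":4.1,"dz":0,"wx":0,"wy":0,"wz":0,"claw":0},{"dx":-3.1,"dy":4.1,"dz":0,"wx":0,"wy":0,"wz":0,"claw":0},{"dx":0,"dy":0,"dz":0,"wx":0,"wy":0,"wz":0.09,"claw":0}]'
python3 -m handwheel '[{"dx":0,"dy":0,"dz":0,"wx":0,"wy":0,"wz":0.09,"claw":0},{"dx":0,"dy":0,"dz":0,"wx":0,"wy":0,"wz":0,"claw":0},{"dx":0,"dy":0,"dz":0,"wx":0,"wy":0,"wz":0,"claw":0}]'
python3 - <<'E'
from h import *
f=optics.grab_frame("wrist"); g=f["frame"]; cv2.imwrite("pics/w7.png",g)
B,G,R=[g[...,i].astype(int) for i in range(3)]
for n in ["nozzle_lip","station"]:
  for m in optics.masks_of(n,"wrist"): print(n,m["p"],m["rect"],axis(f,m["region"],.055))
print(proj(f,[.517,.258,.055]),monitor.observe()["tool_rot"])
E
```

```text
clock: 12.58
position: [0.6174, 0.2781, 0.2413]
tool_rot: [3.14, -0.003, -2.876]
force: [-0.5, -1.5, -4.0]
grip_width: 0.0166
finger_force: 88.5
clock: 12.95
position: [0.6183, 0.2735, 0.2434]
tool_rot: [-3.141, -0.001, -2.967]
force: [-0.3, -0.4, -3.3]
grip_width: 0.0164
finger_force: 88.5
nozzle_lip 0.85 [125.1, 2.6, 255.7, 208.4] (array([0.5351, 0.2541]), 102.1, array([-0.1198,  0.1204]), 41090)
station 0.71 [123.8, 1.8, 261.0, 209.9] (array([0.5351, 0.2541]), 102.2, array([-0.1201,  0.1207]), 41212)
[259.26799923  68.56824028] [-3.14155934e+00 -3.70178416e-04 -2.96854527e+00]
```

View pics/w7.png

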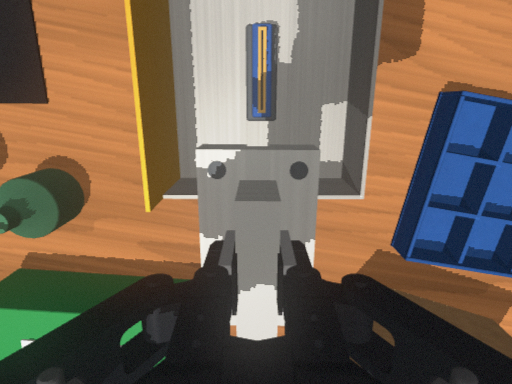

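The nozzle shows at (262,70), with its lip slit between (262,27) and (262,115). The block's front end is at rows 146–160.

```bash
cat > m.py <<'E'
from h import *
from scipy.spatial.transform import Rotation as Ro
f=optics.grab_frame("wrist"); g=f["frame"]; B,G,R=[g[...,i].astype(int) for i in range(3)]
m=np.zeros(B.shape,bool); m[10:130,245:280]=((R>B+50)&(R>110))[10:130,245:280]
m=cv2.morphologyEx(m.astype(np.uint8),cv2.MORPH_CLOSE,np.ones((3,7)))>0
print("lip",axis(f,m,.055)); ys,xs=np.nonzero(m)
r=cv2.minAreaRect(np.c_[xs,ys].astype(np.float32)); P=np.array([at(f,*q,.055)[:2] for q in cv2.boxPoints(r)]); print("rect",P.tolist(),P.mean(0))
s=monitor.observe(); T=Ro.from_euler("xyz",s["tool_rot"]).as_matrix(); p=s["position"]
print("tcp",p.round(4),s["tool_rot"].round(4))
for nm,x,y,z in [("end base top L",.05,-.03,.0067),("R",.05,.03,.0067),("bottom L",.05,-.03,.0267),("bottom R",.05,.03,.0267),("rib L",.035,-.009,-.0273),("rib R",.035,.009,-.0273)]:
    print(nm,proj(f,p+T@[x,y,z]).round(1))
cv2.imwrite("pics/crop.png",cv2.resize(g[130:260,185:335],None,fx=4,fy=4,interpolation=cv2.INTER_CUBIC))
E
python3 m.py
```

```text
lip (array([0.516, 0.26 ]), 9.6, array([-0.0409,  0.0368]), 645)
rect [[0.4799, 0.2504], [0.4788, 0.257], [0.5565, 0.2711], [0.5578, 0.264]] [0.51825  0.260625]
tcp [0.6186 0.2735 0.2442] [-3.1416e+00 -2.0000e-04 -2.9688e+00]
end base top L [194.  146.2]
R [319.5 146.2]
bottom L [201.2 141.2]
bottom R [312.4 141.2]
rib L [233.4 197. ]
rib R [279.9 197. ]
```

View pics/crop.png

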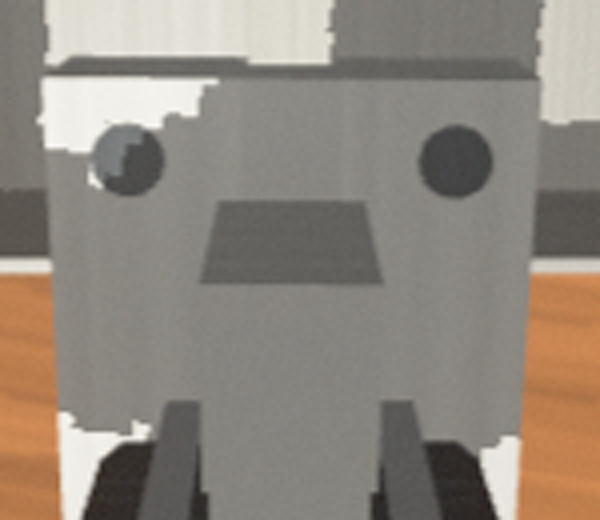

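```bash
python3 -m handwheel '[{"dx":3.5,"dy":0.12,"dz":0,"wx":0,"wy":0,"wz":0,"claw":0},{"dx":3.5,"dy":0.12,"dz":0,"wx":0,"wy":0,"wz":0,"claw":0},{"dx":3.3,"dy":0.1,"dz":0,"wx":0,"wy":0,"wz":0,"claw":0},{"dx":0,"dy":0,"dz":3.4,"wx":0,"wy":0,"wz":0,"claw":0},{"dx":0,"dy":0,"dz":4,"wx":0,"wy":0,"wz":0,"claw":0},{"dx":0,"dy":0,"dz":3,"wx":0,"wy":0,"wz":0,"claw":0},{"dx":0,"dy":0,"dz":1,"wx":0,"wy":0,"wz":0,"claw":0},{"dx":0,"dy":0,"dz":0,"wx":0,"wy":0,"wz":0,"claw":0}]'
python3 -m handwheel '[{"dx":0,"dy":0,"dz":0,"wx":0,"wy":0,"wz":0,"claw":0},{"dx":0,"dy":0,"dz":0,"wx":0,"wy":0,"wz":0,"claw":0}]'
python3 - <<'E'
from h import *
s=monitor.observe(); print(s["position"],s["tool_rot"],s["force"],s["grip_width"])
E
```

```text
clock: 14.15
position: [0.5167, 0.2594, 0.1305]
tool_rot: [-3.142, -0.0, -2.969]
force: [0.1, 0.3, -2.5]
grip_width: 0.0165
finger_force: 88.5
clock: 14.4
position: [0.517, 0.2596, 0.1313]
tool_rot: [3.141, 0.001, -2.969]
force: [-0.3, -0.4, -2.3]
grip_width: 0.0169
finger_force: 88.5
[0.5170035  0.25961769 0.13128627] [ 3.14102473e+00  1.38150031e-03 -2.96945119e+00] [-0.34716866 -0.43861515 -2.34646975] 0.016871744438359704
```

```bash
python3 -m handwheel '[{"dx":0,"dy":0,"dz":1.5,"wx":0,"wy":0,"wz":0,"claw":0},{"dx":0,"dy":0,"dz":1.2,"wx":0,"wy":0,"wz":0,"claw":0},{"dx":0,"dy":0,"dz":0.7,"wx":0,"wy":0,"wz":0,"claw":0},{"dx":0,"dy":0,"dz":0,"wx":0,"wy":0,"wz":0,"claw":0},{"dx":0,"dy":0,"dz":0,"wx":0,"wy":0,"wz":0,"claw":0}]'
python3 - <<'E'
from h import *
from scipy.spatial.transform import Rotation as Ro
s=monitor.observe(); print(s["position"].round(4),s["tool_rot"].round(4),s["force"].round(1),s["grip_width"])
T=Ro.from_euler("xyz",s["tool_rot"]).as_matrix(); p=s["position"]
out=[]
for n,(r0,r1,c0,c1) in dict(top=(150,220,105,175),side=(100,200,190,310),wrist=(90,250,160,360)).items():
    f=optics.grab_frame(n); k={"top":5,"side":4,"wrist":2.5}[n]; a=cv2.resize(f["frame"][r0:r1,c0:c1],None,fx=k,fy=k,interpolation=cv2.INTER_CUBIC)
    def dots(pts,col):
        for X in pts:
            u=(proj(f,X)-[c0,r0])*k+(k-1)/2; cv2.circle(a,tuple(int(v) for v in u),2,col,-1)
    dots([p+T@[x-.0015,y+.0005,z] for x in(-.05,.05) for y in(-.03,.03) for z in(.0067,)],(0,0,255))
    dots([p+T@[x-.0015,y+.0005,-.0273] for x in(-.035,.035) for y in(-.009,.009)],(255,0,255))
    st=np.array([.518,.260]); c,q=np.cos(.1745),np.sin(.1745); Rz=np.array([[c,-q],[q,c]])
    dots([np.r_[st+Rz@[x,y],z] for x,y,z in[(-.125,.105,.08),(.125,.105,.08),(-.125,-.105,.12),(.125,-.105,.12)]],(0,255,0))
    out.append(a)
W=800; im=np.zeros((600,800,3),np.uint8)
a=out[0]; im[:350,:350]=a; b=cv2.resize(out[1],(440,367)); im[:367,355:795]=b; c=cv2.resize(out[2],(290,232)); im[368:600,:290]=c
f=optics.grab_frame("top"); d=cv2.resize(f["frame"][100:230,60:220],(285,232)); im[368:600,300:585]=d
cv2.imwrite("pics/fin.png",im)
E
```

```text
clock: 15.02
position: [0.5167, 0.2595, 0.0965]
tool_rot: [3.142, 0.0, -2.969]
force: [0.1, -0.2, -3.5]
grip_width: 0.0166
finger_force: 88.5
[0.5167 0.2595 0.0965] [ 3.1415e+00  2.0000e-04 -2.9695e+00] [ 0.1 -0.2 -3.5] 0.016623540776286652
```

View pics/fin.png

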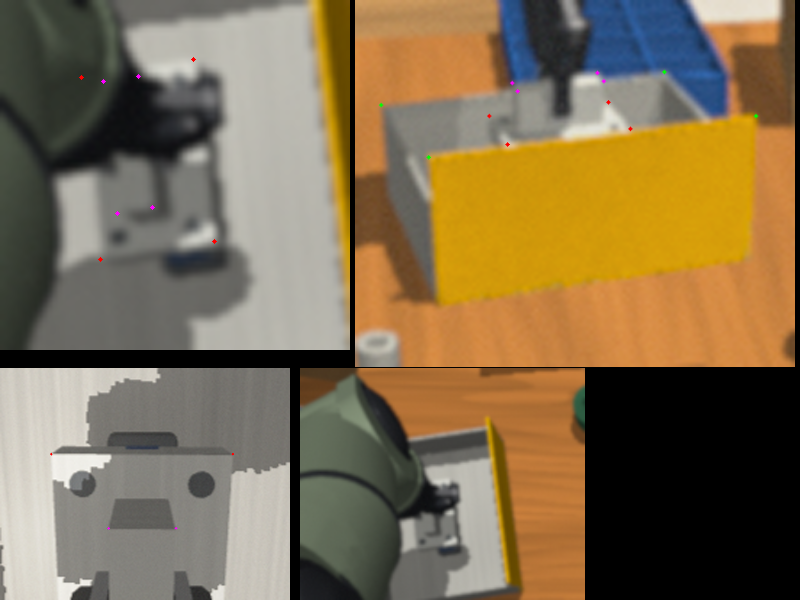

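The final composite agrees across cameras. In the wrist crop, the nozzle foot (cols 108–177) is centred on the block (cols 51–233). In the side crop, the block, rib and tray corners fall on their predicted points. The arm is still, so I'm handing in.

```bash
python3 -m handwheel '[{"dx":0,"dy":0,"dz":0,"wx":0,"wy":0,"wz":0,"claw":0},{"dx":0,"dy":0,"dz":0,"wx":0,"wy":0,"wz":0,"claw":0}]'; python3 -c "from workcell import job_done; print(job_done())"
```

```text
clock: 15.48
position: [0.5166, 0.2594, 0.0964]
tool_rot: [3.142, 0.0, -2.969]
force: [1.3, 0.4, -3.5]
grip_width: 0.0161
finger_force: 88.5
the job is handed in; nothing more can be done
None
```

I pushed the valve to its open stop and left it open, and handed in at 15.5 s with the block held level, centred and in line with the slit, its underside about 15 mm above the nozzle lip by my measurements; no verdict came back.

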